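# Wedge the rocking power supply

### The arm

A 6-joint arm with a two-finger parallel gripper is mounted at the origin on the work surface. World frame = base frame: x ahead of the robot, y to its left, z up, the work surface at z = 0. Lengths are in mm, angles in rad, forces in N, time in s.
With the tool pointing down it reaches from about 325 to 750 mm from the base axis. Payload 7.6 kg.
Tool frame: the origin (TCP) lies at the very end of the fingers, on their centre line; the grasp point (between the pads) lies bot.grip_depth behind it (bot.grip_depth is the distance from the TCP to the grasp point, in mm); z points along the fingers, y is the line along which they close (so a half turn about z gives the same grasp; the last joint's range is limited). The gripper opens to 85 mm and grips with 20 to 120 N. Pads are 22 mm wide; open, the fingers measure 114 mm over their backs; the gripper's body (76 mm by 85 mm) begins 54 mm behind the grasp point. The pads swing forward as they close: fully open they stand 13 mm farther back than shut.
Start: joints at [1.179, 0.052, 1.401, -0, 1.689, -0.07], TCP at [166.028, 498.077, 231.323] pointing down, gripper open.
Joint ranges: [-2.9, 2.9], [-0.91, 2.17], [0.12, 2.37], [-1.06, 4.2], [0.26, 2.73], [-2.93, 2.93]. Speed limits (rad/s): [2.57, 2.57, 3.01, 3.14, 3.14, 3.14].

### API

Orientations are given as a unit quaternion [w, x, y, z].
In Python, from plant import bot gives the robot as it stands.
- The arm moves only by the tool carry_out, never from a script. Its argument "targets" is a list of rows, each a list of 3 entries, a list of its own where there are three numbers: the shift along the tool's x, y, z in units of 0.04 m (1.0 is 0.04 m), then the turn, a rotation vector about the tool's x, y, z in units of 8 degrees (1.0 is 8 degrees), then the opening, from 0 (shut) to 1 (fully open). In form: [[[dx, dy, dz], [rx, ry, rz], claw], ...]. A call has 1 to 10 rows; each row shifts and turns the commanded pose from where the row before left it, along the tool's axes as they then stand; what a row does not reach is not made up. A row lasts 1/8 s, in which the tool goes at most 62.5 mm and 10.7 degrees, less where a joint would pass 70% of its speed; a pose out of reach is approached as far as the arm can. A call with a number of a shift or a turn outside -1 to 1 is refused whole. A call with a gripper value outside its range is refused whole. The fingers move at their own pace and stop on an object; "grip_force" is the grip in N (left out, the last holds). Time passes only in rows, so rows that do not move let the fingers close. It gives the time, the measured TCP pose, the force, the opening and the grip force at its end, in the units of the state.
- bot.state(): the state, without advancing time (a new reading comes with each control period).
- bot.snapshot(name): name is "side" or "top"; returns the picture (400x640x3 uint8, red, green, blue); there is no depth.
- bot.camera_info(name): a dict with "K" (3x3 intrinsics, pixels), "rvec" (rotation vector, rad) and "tvec" (3), from world to camera coordinates, as OpenCV has them. Camera axes: x right, y down, z forward; pixel columns grow to the right and rows downward; lengths in mm; the calibration is good to about 2 mm. A picture is of the moment at which its call begins. camera_info takes no time and is no camera call.
- bot.job_done(): hands the job in; it is judged then, once.
Trained networks look in the newest picture that a camera, given by its name, has taken for a name from the list of things; names that differ only in an ending like _2 or _b are one class to them, and where a whole thing is asked for, a point or a joint stands for the part that bears it (a point fixed in the world has none). Each returns a list of dicts, best first, with "conf" (0 to 1); they miss things now and then, are a little off and sometimes report something else, mostly with a low value. They report only what shows in the picture. A call takes as long as a camera call. They do not tell look-alikes from the thing itself.
- bot.cut_out(camera, query): "mask" (400x640 bool, what is visible of it) and "bbox" ([left, top, width, height] in pixels, round what is visible of it).
- bot.landmark_of(camera, query): "pixel" ([column, row] in pixels: a listed point, or the origin of a listed thing).
The state is a dict: "time_s": time; "joint_pos": joint angles; "joint_velocities": joint speeds; "effort": joint torques, N m; "position": TCP position; "orientation": TCP orientation; "ft_force": force on the tool from outside, world axes, zero at the start; "ft_torque": the same for the moment, N m; "grip_width": finger opening in mm; "finger_force": force on a finger pad.
Only numpy, scipy, OpenCV 4.12 (cv2) and the standard library are available. Lean on these libraries where they do the work, as an engineer would, in place of code of your own. Each camera call takes 0.05 s, during which the arm holds its last target. There are 200 camera calls.

### The job

The bench power supply rocks, because the levelling foot at its rear corner beside the wooden wedge has seized too short. Push the wedge, thin end first, squarely under that foot until it is snug, then press down firmly on the cover over that corner to prove that it no longer rocks, pushing the wedge further in if it still dips. Only push and press with the fingers: do not pick up or squeeze anything, do not shove the power supply along or jack it up out of level, leave the other things alone, and move clear at the end.

Things in the scene. Friction and masses are not known exactly. Their poses are not given: they have to be found in the camera images.
- psu: low grey bench power supply, about 3 kg, 250 mm deep (its x), 270 mm wide (its y), flat cover top 90 mm and case underside 25 mm above the table. Front panel with meters, knobs and two handles at +x, heat sink at the back (-x), vent slots in the sides. Origin: under the case's centre at table level; z up. Four round rubber feet, 24 mm across, at x = +-100, y = +-110 mm. Slides if pushed sideways with some 15 N or more
- short_foot_base (a point): point of the power supply at x = -100, y = +110 mm, at the level of the other three feet's soles, straight below the centre of the short foot. The short foot's sole hangs 5.5 to 9 mm above it (how much is not known)
- corner_top (a point): point on the cover top straight above the short foot's centre, 25 mm in from the back and from the +y side, 90 mm above the table when level: the place to press, with 10 N or so. 1 to 4 N down here makes the unwedged case rock and this corner sink 5.5 to 9 mm, until the short foot meets the table; let go, it rocks back to level. Once wedged it sinks less than about 1 mm
- wedge: plain beech wedge lying flat on the table, 50 g, 120 mm long (x), 45 mm wide (y). Upright thick end at x = -60 mm, 20 mm high; thin end at x = +60 mm, 2 mm thick; even slope between. Origin: centre of its underside. The thin end points roughly at the short foot. It stops firmly against the foot's near edge when snug, with its thin end 11 to 35 mm past the foot's centre
- dye_bottle: amber bottle with a cap, 60 mm across, 130 mm high, origin at the centre of its base; leave it alone
- mirror_mount: small black mirror mount on a steel post with a round base 56 mm across, 107 mm high overall, origin at the centre of its base; leave it alone
- driver: screwdriver lying on the table, about 200 mm long along its x; leave it alone
- lens_case: flat black lens case, 75 x 55 x 28 mm, origin at the centre of its underside; leave it alone
Things that resemble listed ones, but are neither listed nor needed, are in the scene too. Several things look just like the wedge: the one meant starts farthest from the robot's base.

How it is judged (in metres and radians):
On the way, in this order (a step that is already met when the one before it is completed fails the run):
1. the wedge's thin end is pushed under the short foot, past its centre, with the foot over the wedge's width (x of short_foot_base in the frame of wedge below 0.057 m and y of short_foot_base in the frame of wedge between -0.02 and 0.02 m), for 0.1 s.
2. the fingers press down on the cover over that corner with at least 5 N, the wedge carries it and the case stays level within 0.6 degrees (contact force between the fingers and psu above 5 N and height (world z) of the grasp point above 0.08 m and horizontal distance between the grasp point and corner_top below 0.04 m and contact force between wedge and psu above 1.5 N and angle between psu's own z axis and vertical below 0.01 rad), for 0.25 s.
At the end, for the whole second after the job is handed in: the wedge lies flat with its thin end at least 3 mm past the centre of the short foot and the foot within 20 mm of the wedge's centre line; the power supply stands level within 0.6 degrees, within 20 mm of where it stood, everything at rest (all of step 1 and x of short_foot_base in the frame of wedge above 0 m and angle between wedge's own z axis and vertical below 0.05 rad and angle between psu's own z axis and vertical below 0.01 rad and distance of psu from where it was at the start of the episode below 0.02 m and linear speed of each of psu, wedge below 0.01 m/s); the robot touches nothing.
It fails at once if the wedge is lifted, carried or turned over (height (world z) of wedge above 0.008 m or angle between wedge's own z axis and vertical above 0.3 rad).
It fails at once if the wedge is gripped or rammed (more than 35 N from the fingers) (contact force between the fingers and wedge above 35 N).
It fails at once if the power supply is lifted, tipped over or shoved more than 20 mm (height (world z) of psu above 0.01 m or angle between psu's own z axis and vertical above 0.12 rad or distance of psu from where it was at the start of the episode above 0.02 m).
It fails at once if the bottle, mirror mount, screwdriver or lens case is disturbed (moved more than 15 mm) (distance of any of dye_bottle, mirror_mount, driver, lens_case from where it was at the start of the episode above 0.015 m).
It also fails if it takes over 64 s, if anything falls off the work surface, if the arm or the gripper's body presses on something with over 40 N, if the wrist force passes 120 N, or if a joint passes its speed limit or range.

## Working session

There is one attempt and no reset: what is moved stays moved. The work goes in short steps, Python scripts to look and compute and a tool call to move; the robot and the scene stay as the last step left them, time stands still between calls to the robot, and variables do not carry over. Pictures are saved under pics/ and viewed, at most 10 in all, crops included, and the job is handed in when it is done.

Besides the shell and the picture viewer there is one more tool, called after "Emit:" by a JSON object that holds its "fn" and its "kwargs", one argument or row to a line. carry_out: Moves the arm, as the interface text tells. Its arguments: {"type":"object","properties":{"targets":{"type":"array"},"grip_force":{"type":"number"}},"required":["targets"]}

```bash
mkdir -p pics; cat > h.py <<'E'
import numpy as np, cv2
from plant import bot
def snap(c,n):
    im=bot.snapshot(c); cv2.imwrite(f'pics/{n}.png',im[:,:,::-1]); return im
def ray(c,px,z):
    i=bot.camera_info(c); K=np.array(i['K'],float); R=cv2.Rodrigues(np.array(i['rvec'],float))[0]; t=np.array(i['tvec'],float).ravel()
    d=R.T@np.linalg.inv(K)@np.array([px[0],px[1],1.]); o=-R.T@t
    return o+d*(z-o[2])/d[2]
def proj(c,P):
    i=bot.camera_info(c)
    return cv2.projectPoints(np.array(P,float).reshape(-1,1,3),np.array(i['rvec'],float),np.array(i['tvec'],float),np.array(i['K'],float),None)[0].reshape(-1,2)
E
python3 - <<'E'
from h import *
np.set_printoptions(precision=1,suppress=True)
for c in('top','side'):
    snap(c,c+'0'); i=bot.camera_info(c)
    R=cv2.Rodrigues(np.array(i['rvec'],float))[0]; print(c,-R.T@np.ravel(i['tvec']))
    for q,z in(('psu',0),('short_foot_base',0),('corner_top',90),('wedge',0),('dye_bottle',0),('mirror_mount',0),('driver',10),('lens_case',0)):
        for r in bot.landmark_of(c,q)[:5]: print(c,q,round(r['conf'],2),np.array(r['pixel']),ray(c,r['pixel'],z))
print(bot.state()['orientation'],bot.grip_depth,bot.state()['time_s'])
E
```

```text
top [ 373.    42.5 1135.6]
top psu 0.86 [387.5 167.5] [ 641.9 -139.     0. ]
top short_foot_base 0.61 [355.1 206.9] [532.1 -46.5   0. ]
top corner_top 0.94 [360.6 205.4] [523.2 -53.4  90. ]
top wedge 0.84 [267.2 280.2] [337.8 191.4   0. ]
top wedge 0.7 [317.1 210.6] [522.9  57.5   0. ]
top wedge 0.7 [338. 268.] [367.9   2.8   0. ]
top dye_bottle 0.79 [287.1 115. ] [797.4 140.9   0. ]
top dye_bottle 0.34 [475.6 246.3] [ 421.9 -368.8    0. ]
top mirror_mount 0.96 [404.  257.3] [ 394.5 -174.6    0. ]
top driver 0.79 [179.1 199.5] [555.5 432.3  10. ]
top lens_case 0.63 [475.5 243.2] [ 430.2 -369.2    0. ]
side [ 375.2 -827.3  923.5]
side psu 0.71 [352.3 249.6] [ 630.1 -140.2    0. ]
side short_foot_base 0.68 [315.3 232.1] [537.7 -41.6   0. ]
side corner_top 0.9 [311.4 214.3] [527.3 -46.1  90. ]
side corner_top 0.49 [288.7 148.4] [523.8 300.7  90. ]
side wedge 0.87 [257.3 233.1] [357.2   3.7   0. ]
side wedge 0.76 [243.8 194.4] [334.3 197.6   0. ]
side wedge 0.64 [306.9 210.5] [533.1  59.6  -0. ]
side dye_bottle 0.64 [369.4 183. ] [783.3 134.6   0. ]
side mirror_mount 0.71 [281.1 277.6] [ 401.7 -183.1    0. ]
side driver 0.74 [288.9 144.7] [543.6 433.5  10. ]
side lens_case 0.9 [302.3 334.3] [ 424.2 -366.2    0. ]
[0.  0.2 1.  0. ] 18.700000000000003 0.9
```

View pics/top0.png

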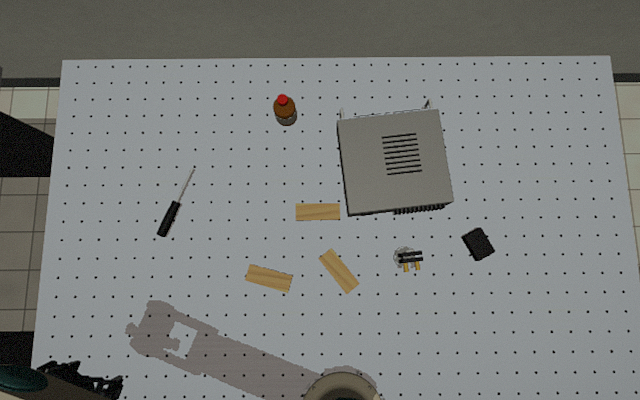

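View pics/side0.png

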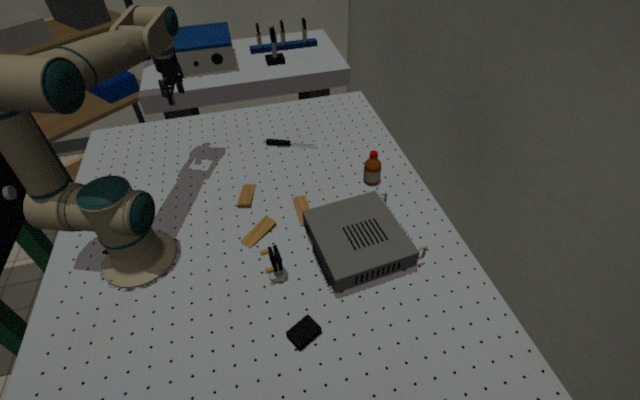

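```bash
python3 - <<'E'
from h import *
np.set_printoptions(precision=1,suppress=True)
for c in('top','side'):
    for r in bot.cut_out(c,'wedge')[:4]:
        m=r['mask'].astype(np.uint8); cn=max(cv2.findContours(m,0,1)[0],key=cv2.contourArea)
        b=cv2.minAreaRect(np.float32([ray(c,p[0],5)[:2] for p in cn]))
        print(c,round(r['conf'],2),r['bbox'],m.sum(),np.array(b[0]),np.array(b[1]),b[2]); 
    for r in bot.cut_out(c,'psu')[:1]:
        m=r['mask'].astype(np.uint8); cn=max(cv2.findContours(m,0,1)[0],key=cv2.contourArea)
        b=cv2.minAreaRect(np.float32([ray(c,p[0],90)[:2] for p in cn]))
        print(c,'psu',r['bbox'],np.array(b[0]),np.array(b[1]),b[2])
im=cv2.imread('pics/top0.png')[160:260,270:400]
cv2.imwrite('pics/top0c.png',cv2.resize(im,None,fx=6,fy=6,interpolation=2))
E
```

```text
top 0.77 [320.3, 246.8, 41.2, 47.9] 762 [361.3   2.3] [118.3  47.2] 38.51670837402344
top 0.76 [294.9, 205.3, 47.5, 15.7] 749 [521.2  56.5] [122.5  43.8] 89.46451568603516
top 0.72 [245.9, 268.0, 46.6, 25.4] 806 [345.8 188. ] [118.9  49.2] 74.59458923339844
top psu [335.1, 97.3, 116.3, 118.9] [ 647.7 -138.4] [292.9 275.8] 5.651052474975586
side 0.76 [242.4, 216.5, 33.2, 32.2] 484 [361.2   1.9] [130.8  53. ] 43.337589263916016
side 0.75 [235.1, 183.5, 17.3, 23.9] 325 [340.6 186.3] [118.1  49.9] 73.21847534179688
side 0.66 [298.6, 195.7, 8.0, 28.3] 247 [512.9  65.2] [132.4  44.8] 78.58570861816406
side psu [300.3, 189.7, 128.2, 105.7] [ 643.6 -162.3] [301.2 308.3] 6.804501056671143
```

View pics/top0c.png

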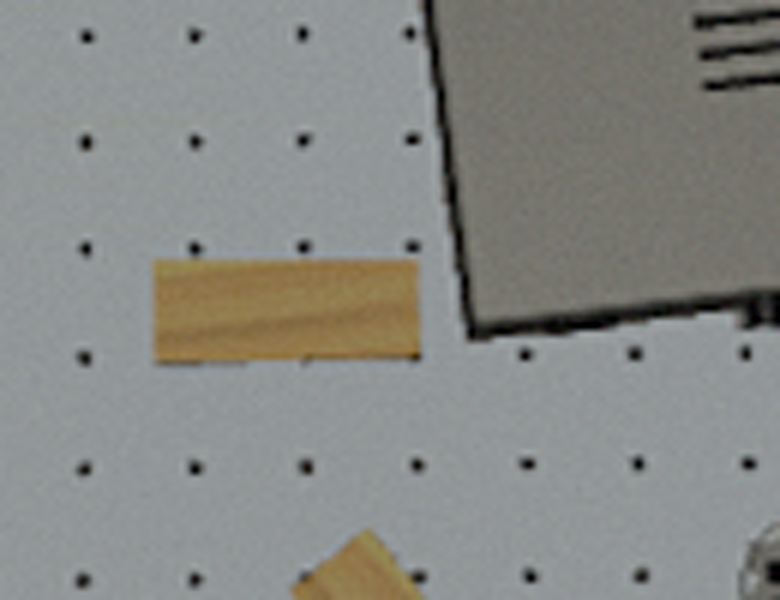

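The top view shows the psu's rear +y corner at about (348,214). The wedge meant is the far one, at (318,212), with its thin end facing right towards the foot. The two decoys are at (269,277) and (338,271).

```bash
python3 - <<'E'
from h import *
np.set_printoptions(precision=2,suppress=True)
crop=lambda p:(270+p[0]/6-.4,160+p[1]/6-.4)
a=ray('top',crop((473,325)),90);b=ray('top',crop((433,0)),90);c=ray('top',crop((740,293)),90)
print('corner',a,'yaw',np.degrees(np.arctan2(b[1]-a[1],b[0]-a[0])),np.degrees(np.arctan2(a[1]-c[1],a[0]-c[0]))-90)
y=np.radians(6.5);R=np.array([[np.cos(y),-np.sin(y)],[np.sin(y),np.cos(y)]])
print('foot',a[:2]+R@[25,-25])
for z,p in((20,(155,262)),(20,(155,360)),(2,(420,262)),(2,(420,358))): print('wedge',ray('top',crop(p),z))
s=bot.state();q=s['orientation'];from scipy.spatial.transform import Rotation as Ro
M=Ro.from_quat([q[1],q[2],q[3],q[0]]).as_matrix();print(M,s['position'],s['ft_force'],s['grip_width'])
E
```

```text
corner [502.25 -22.31  90.  ] yaw 5.864583684666728 6.332244685310286
foot [529.92 -44.32]
wedge [540.69 115.45  20.  ]
wedge [496.54 115.37  20.  ]
wedge [542.26  -4.16   2.  ]
wedge [498.31  -3.46   2.  ]
[[-0.95  0.32  0.  ]
 [ 0.32  0.95  0.  ]
 [-0.    0.   -1.  ]] [166.02 498.07 231.3 ] [ 0.18 -0.42  0.76] 85.40523064112676
```

Emit:
{"fn": "carry_out", "kwargs": {
  "targets": [
    [[0,0,0],[0,0,1],0.15],
    [[0,0,0],[0,0,1],0.15],
    [[0,0,0],[0,0,1],0.15],
    [[0,0,0],[0,0,1],0.15],
    [[0,0,0],[0,0,1],0.15],
    [[0,0,0],[0,0,1],0.15],
    [[0,0,0],[0,0,1],0.15],
    [[0,0,0],[0,0,1],0.15],
    [[0,0,0],[0,0,0.16],0.15]
  ]
}}

```text
time_s: 2.22
position: [166.0, 498.1, 231.3]
orientation: [-0.0, 0.667, 0.745, 0.0]
ft_force: [-1.4, -0.2, 0.2]
grip_width: 12.8
finger_force: 0.0
```

Emit:
{"fn": "carry_out", "kwargs": {
  "targets": [
    [[-0.953,0.758,0],[0,0,0],0.15],
    [[-0.953,0.758,0],[0,0,0],0.15],
    [[-0.953,0.758,0],[0,0,0],0.15],
    [[-0.953,0.758,0],[0,0,0],0.15],
    [[-0.953,0.758,0],[0,0,0],0.15],
    [[-0.953,0.758,0],[0,0,0],0.15],
    [[-0.953,0.758,0],[0,0,0],0.15],
    [[-0.953,0.758,0],[0,0,0],0.15],
    [[-0.953,0.758,0],[0,0,0],0.15],
    [[-0.953,0.758,0],[0,0,0],0.15]
  ]
}}

```text
time_s: 3.48
position: [510.1, 151.1, 231.4]
orientation: [0.0, 0.666, 0.746, 0.0]
ft_force: [-0.2, 0.8, -0.4]
grip_width: 13.0
finger_force: 0.0
```

Emit:
{"fn": "carry_out", "kwargs": {
  "targets": [
    [[0,0,0],[0,0,0],0.15],
    [[0,0,0],[0,0,0],0.15]
  ]
}}

```text
time_s: 3.72
position: [508.9, 152.6, 231.2]
orientation: [-0.0, 0.667, 0.745, -0.0]
ft_force: [-0.5, 1.1, 0.5]
grip_width: 12.8
finger_force: 0.0
```

Emit:
{"fn": "carry_out", "kwargs": {
  "targets": [
    [[0,0,0.8],[0,0,0],0.15],
    [[0,0,0.8],[0,0,0],0.15],
    [[0,0,0.8],[0,0,0],0.15],
    [[0,0,0.8],[0,0,0],0.15],
    [[0,0,0.8],[0,0,0],0.15],
    [[0,0,0.8],[0,0,0],0.15],
    [[0,0,0.5],[0,0,0],0.15],
    [[0,0,0.3],[0,0,0],0.15],
    [[0,0,0],[0,0,0],0.15]
  ]
}}

```text
time_s: 4.85
position: [508.5, 152.9, 7.0]
orientation: [-0.0, 0.667, 0.745, -0.0]
ft_force: [0.4, -0.2, -0.1]
grip_width: 13.1
finger_force: 0.0
```

Emit:
{"fn": "carry_out", "kwargs": {
  "targets": [
    [[-0.2,0,0],[0,0,0],0.15],
    [[-0.2,0,0],[0,0,0],0.15],
    [[-0.15,0,0],[0,0,0],0.15],
    [[-0.15,0,0],[0,0,0],0.15],
    [[-0.1,0,0],[0,0,0],0.15],
    [[-0.1,0,0],[0,0,0],0.15],
    [[0,0,0],[0,0,0],0.15]
  ]
}}

```text
time_s: 5.72
position: [513.1, 116.3, 7.3]
orientation: [-0.0, 0.667, 0.745, 0.0]
ft_force: [-0.4, -0.2, -0.1]
grip_width: 12.8
finger_force: 0.0
```

```bash
python3 - <<'E'
from h import *
im=snap('top','t1')
cv2.imwrite('pics/t1c.png',cv2.resize(cv2.imread('pics/t1.png')[160:260,270:400],None,fx=6,fy=6,interpolation=2))
print(bot.state()['position'],bot.state()['ft_force'])
E
```

```text
[513.05412522 116.51796165   7.26200103] [-0.48769207  0.04087639  0.20490425]
```

View pics/t1c.png

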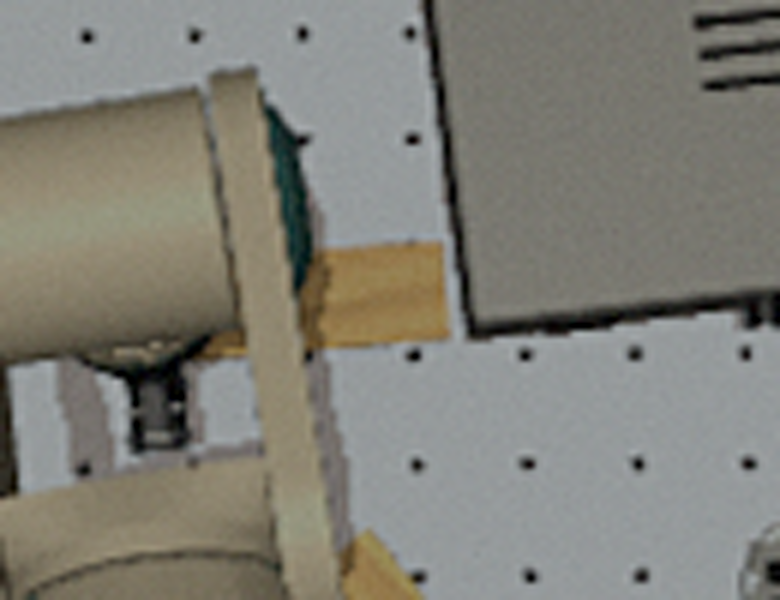

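The wedge has turned square to the psu. Its tip spans (443,243) to (447,340) in the crop, in line with the foot. Next I push it on.

Emit:
{"fn": "carry_out", "kwargs": {
  "targets": [
    [[-0.15,0,0],[0,0,0],0.15],
    [[-0.15,0,0],[0,0,0],0.15],
    [[-0.15,0,0],[0,0,0],0.15],
    [[-0.15,0,0],[0,0,0],0.15],
    [[-0.15,0,0],[0,0,0],0.15],
    [[-0.1,0,0],[0,0,0],0.15],
    [[0,0,0],[0,0,0],0.15]
  ]
}}

```text
time_s: 6.65
position: [516.8, 82.5, 7.3]
orientation: [0.0, 0.667, 0.745, 0.0]
ft_force: [0.5, -0.2, -0.7]
grip_width: 12.4
finger_force: 0.0
```

Emit:
{"fn": "carry_out", "kwargs": {
  "targets": [
    [[-0.06,0,0],[0,0,0],0.15],
    [[-0.06,0,0],[0,0,0],0.15],
    [[-0.05,0,0],[0,0,0],0.15],
    [[0,0,0],[0,0,0],0.15]
  ]
}}

```text
time_s: 7.15
position: [517.6, 75.9, 7.3]
orientation: [0.0, 0.667, 0.745, 0.0]
ft_force: [-0.7, -0.2, -1.3]
grip_width: 12.8
finger_force: 0.0
```

Emit:
{"fn": "carry_out", "kwargs": {
  "targets": [
    [[-0.05,0,0],[0,0,0],0.15],
    [[-0.05,0,0],[0,0,0],0.15],
    [[0,0,0],[0,0,0],0.15]
  ]
}}

```text
time_s: 7.52
position: [518.0, 71.9, 7.3]
orientation: [0.0, 0.667, 0.745, 0.0]
ft_force: [-1.0, -0.4, 0.6]
grip_width: 12.6
finger_force: 0.0
```

Emit:
{"fn": "carry_out", "kwargs": {
  "targets": [
    [[-0.05,0,0],[0,0,0],0.15],
    [[0,0,0],[0,0,0],0.15]
  ]
}}

```text
time_s: 7.78
position: [518.2, 69.9, 7.3]
orientation: [-0.0, 0.667, 0.745, 0.0]
ft_force: [-0.4, -0.2, 0.3]
grip_width: 12.9
finger_force: 0.0
```

Emit:
{"fn": "carry_out", "kwargs": {
  "targets": [
    [[-0.05,0,0],[0,0,0],0.15],
    [[0,0,0],[0,0,0],0.15]
  ]
}}

```text
time_s: 8.02
position: [518.4, 68.0, 7.3]
orientation: [0.0, 0.667, 0.745, 0.0]
ft_force: [-0.3, 0.3, 0.9]
grip_width: 13.0
finger_force: 0.0
```

Emit:
{"fn": "carry_out", "kwargs": {
  "targets": [
    [[-0.05,0,0],[0,0,0],0.15],
    [[0,0,0],[0,0,0],0.15]
  ]
}}

```text
time_s: 8.28
position: [518.7, 65.9, 7.3]
orientation: [0.0, 0.667, 0.745, 0.0]
ft_force: [0.2, -0.4, -0.4]
grip_width: 13.0
finger_force: 0.0
```

Emit:
{"fn": "carry_out", "kwargs": {
  "targets": [
    [[-0.05,0,0],[0,0,0],0.15],
    [[0,0,0],[0,0,0],0.15]
  ]
}}

```text
time_s: 8.52
position: [518.9, 63.9, 7.3]
orientation: [0.0, 0.667, 0.745, 0.0]
ft_force: [0.3, -1.1, 0.3]
grip_width: 12.7
finger_force: 0.0
```

Emit:
{"fn": "carry_out", "kwargs": {
  "targets": [
    [[-0.05,0,0],[0,0,0],0.15],
    [[0,0,0],[0,0,0],0.15]
  ]
}}

```text
time_s: 8.78
position: [519.1, 62.1, 7.3]
orientation: [-0.0, 0.667, 0.745, 0.0]
ft_force: [-0.9, 1.1, -0.5]
grip_width: 12.6
finger_force: 0.5
```

Emit:
{"fn": "carry_out", "kwargs": {
  "targets": [
    [[-0.04,0,0],[0,0,0],0.15],
    [[0,0,0],[0,0,0],0.15]
  ]
}}

```text
time_s: 9.02
position: [519.2, 61.1, 7.3]
orientation: [-0.0, 0.667, 0.745, 0.0]
ft_force: [-0.9, 4.5, -0.6]
grip_width: 12.5
finger_force: 2.6
```

Emit:
{"fn": "carry_out", "kwargs": {
  "targets": [
    [[-0.04,0,0],[0,0,0],0.15],
    [[0,0,0],[0,0,0],0.15]
  ]
}}

```text
time_s: 9.28
position: [519.3, 60.2, 7.3]
orientation: [-0.001, 0.667, 0.745, 0.001]
ft_force: [-1.1, 8.8, 1.1]
grip_width: 13.0
finger_force: 4.3
```

Contact force is rising firmly, so the wedge is snug with its tip about 23 mm past the foot's centre. I'll back off, rise and press on the cover.

Emit:
{"fn": "carry_out", "kwargs": {
  "targets": [
    [[0.3,0,0],[0,0,0],0.15],
    [[0.5,0,0],[0,0,0],0.15],
    [[0,0,-0.9],[0,0,0],0],
    [[0,0,-0.9],[0,0,0],0],
    [[0,0,-0.9],[0,0,0],0],
    [[0,0,-0.9],[0,0,0],0],
    [[0,0,0],[0,0,0],0],
    [[0,0,0],[0,0,0],0]
  ]
}}

```text
time_s: 10.28
position: [515.5, 90.6, 150.4]
orientation: [-0.0, 0.667, 0.745, -0.001]
ft_force: [-0.2, 0.3, -0.3]
grip_width: 0.2
finger_force: 0.0
```

```bash
python3 - <<'E'
from h import *
np.set_printoptions(precision=1,suppress=True)
snap('side','s2'); print(bot.state()['position'])
cv2.imwrite('pics/s2c.png',cv2.resize(cv2.imread('pics/s2.png')[150:300,240:440],None,fx=4,fy=4,interpolation=2))
for c,q,z in(('side','corner_top',90),('side','psu',0),('side','wedge',0)):
    for r in bot.landmark_of(c,q)[:3]: print(c,q,round(r['conf'],2),np.array(r['pixel']),ray(c,r['pixel'],z))
E
```

```text
[515.2  90.7 149.8]
side corner_top 0.59 [311.3 235.5] [ 507.7 -127.6   90. ]
side psu 0.93 [356.1 248.7] [ 642.4 -139.9    0. ]
side wedge 0.69 [246.2 192.8] [343.5 203.7  -0. ]
side wedge 0.68 [259.7 230.5] [366.2  12.7  -0. ]
side wedge 0.53 [313.6 226.2] [538.3 -15.6   0. ]
```

View pics/s2c.png

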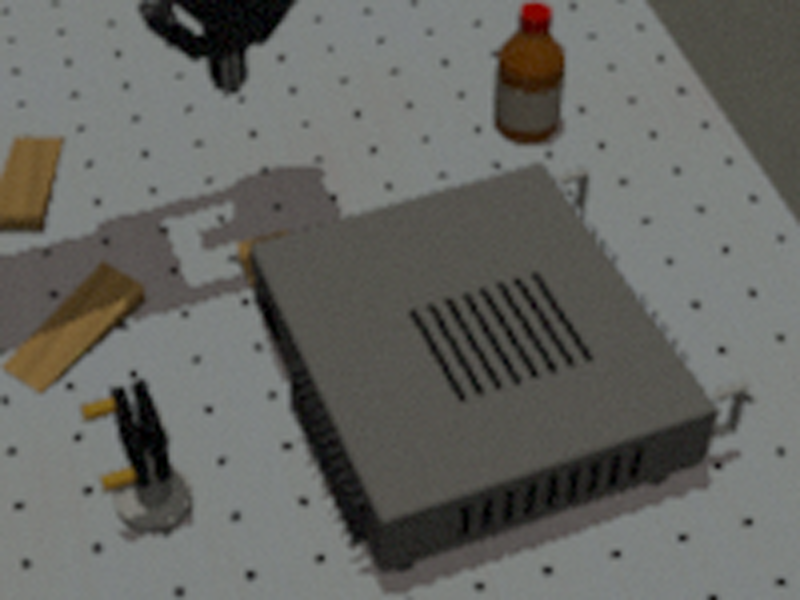

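The side view shows the wedge's thick end sticking out from behind the psu corner at (250,245) in the crop. The case looks level and the other things are undisturbed. Now over the corner.

Emit:
{"fn": "carry_out", "kwargs": {
  "targets": [
    [[-0.9,0,0],[0,0,0],0],
    [[-0.9,0,0],[0,0,0],0],
    [[-0.9,0,0],[0,0,0],0],
    [[-0.76,0,0],[0,0,0],0],
    [[0,0,0.6],[0,0,0],0],
    [[0,0,0.6],[0,0,0],0],
    [[0,0,0.1],[0,0,0],0],
    [[0,0,0],[0,0,0],0]
  ]
}}

```text
time_s: 11.48
position: [531.1, -46.8, 99.5]
orientation: [-0.0, 0.667, 0.745, -0.0]
ft_force: [0.2, -0.7, 0.7]
grip_width: -0.2
finger_force: 0.0
```

Emit:
{"fn": "carry_out", "kwargs": {
  "targets": [
    [[0,0,0.07],[0,0,0],0],
    [[0,0,0.07],[0,0,0],0],
    [[0,0,0],[0,0,0],0]
  ]
}}

```text
time_s: 11.85
position: [531.0, -46.8, 93.7]
orientation: [-0.0, 0.667, 0.745, 0.0]
ft_force: [0.1, -0.6, -0.1]
grip_width: -0.0
finger_force: 0.0
```

Emit:
{"fn": "carry_out", "kwargs": {
  "targets": [
    [[0,0,0.04],[0,0,0],0],
    [[0,0,0],[0,0,0],0]
  ]
}}

```text
time_s: 12.1
position: [531.0, -46.8, 92.0]
orientation: [-0.0, 0.667, 0.745, -0.0]
ft_force: [-0.0, 0.6, 0.0]
grip_width: -0.3
finger_force: 0.0
```

Emit:
{"fn": "carry_out", "kwargs": {
  "targets": [
    [[0,0,0.04],[0,0,0],0],
    [[0,0,0],[0,0,0],0]
  ]
}}

```text
time_s: 12.35
position: [531.0, -46.8, 90.3]
orientation: [-0.0, 0.667, 0.745, -0.0]
ft_force: [0.2, 0.4, -0.2]
grip_width: 0.3
finger_force: 0.0
```

Emit:
{"fn": "carry_out", "kwargs": {
  "targets": [
    [[0,0,0.04],[0,0,0],0],
    [[0,0,0],[0,0,0],0]
  ]
}}

```text
time_s: 12.6
position: [531.2, -46.8, 90.0]
orientation: [0.0, 0.667, 0.745, 0.0]
ft_force: [-4.2, 0.9, 6.7]
grip_width: 0.2
finger_force: 3.5
```

Emit:
{"fn": "carry_out", "kwargs": {
  "targets": [
    [[0,0,0.03],[0,0,0],0],
    [[0,0,0],[0,0,0],0]
  ]
}}

```text
time_s: 12.85
position: [531.2, -46.9, 90.0]
orientation: [0.0, 0.667, 0.745, 0.0]
ft_force: [-7.3, 0.4, 13.6]
grip_width: 0.1
finger_force: 7.0
```

It carries 13 N with no dip. I'll hold it, then lift clear.

Emit:
{"fn": "carry_out", "kwargs": {
  "targets": [
    [[0,0,0],[0,0,0],0],
    [[0,0,0],[0,0,0],0],
    [[0,0,0],[0,0,0],0],
    [[0,0,0],[0,0,0],0]
  ]
}}

```text
time_s: 13.35
position: [531.2, -46.8, 90.0]
orientation: [0.0, 0.667, 0.745, 0.0]
ft_force: [-8.5, 0.3, 14.2]
grip_width: 0.2
finger_force: 7.0
```

Emit:
{"fn": "carry_out", "kwargs": {
  "targets": [
    [[0,0,-0.1],[0,0,0],0],
    [[0,0,-0.5],[0,0,0],0],
    [[0,0,-1],[0,0,0],0],
    [[0,0,-1],[0,0,0],0],
    [[0.9,0,-0.3],[0,0,0],0],
    [[0.9,0,0],[0,0,0],0],
    [[0.9,0,0],[0,0,0],0],
    [[0.9,0,0],[0,0,0],0],
    [[0.9,0,0],[0,0,0],0],
    [[0,0,0],[0,0,0],0]
  ]
}}

```text
time_s: 14.6
position: [511.0, 133.9, 203.5]
orientation: [-0.0, 0.666, 0.746, 0.0]
ft_force: [-0.1, -0.4, -0.3]
grip_width: -0.0
finger_force: 0.0
```

```bash
python3 - <<'E'
from h import *
np.set_printoptions(precision=1,suppress=True)
snap('top','t3'); print(bot.state()['position'])
cv2.imwrite('pics/t3c.png',cv2.resize(cv2.imread('pics/t3.png')[160:260,270:400],None,fx=6,fy=6,interpolation=2))
E
```

```text
[511.2 132.7 203.5]
```

View pics/t3c.png

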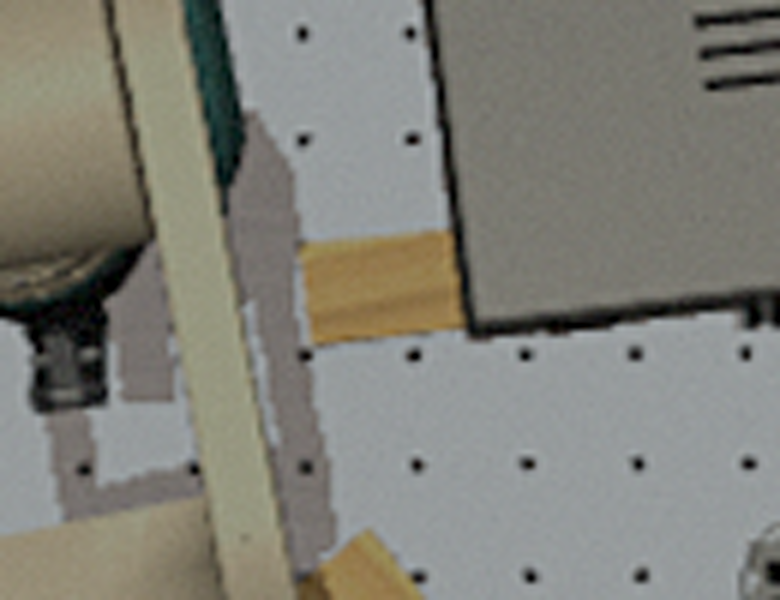

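The psu has not moved, and the wedge lies square under the corner, from (305,290) to (460,280) in the crop. The arm is clear, so I'm handing in.

```bash
python3 -c "
from plant import bot
print(bot.job_done())"
```

```text
the job is handed in; nothing more can be done
None
```

The wedge is snug under the short foot, its thin end about 23 mm past the centre; the corner took about 14 N without a measurable dip, the arm is clear, and the job is handed in (no verdict was returned).

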